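# Spacers onto the pulley spindle of a shooting-range target line

## Robot

A 6-joint arm with a two-finger parallel gripper is mounted at the origin on the work surface. World frame = base frame: x ahead of the robot, y to its left, z up, the work surface at z = 0. Lengths are in m, angles in rad, forces in N, time in s.
With the tool pointing down it reaches from about 0.35 to 0.775 m from the base axis. Payload 7.3 kg.
Tool frame: the origin (TCP) lies on the centre line of the jaws, within the pads' length; the fingertips stand 25 mm ahead of it and the grasp point (between the pads) lies 6 mm ahead of it; z points along the fingers, y is the direction in which the jaws open and shut (so a half turn about z gives the same grasp; the last joint's range is limited). The gripper opens to 92 mm and grips with 3 to 60 N. Pads are 19 mm wide; open, the fingers measure 130 mm over their backs; the gripper's body (75 mm by 190 mm) begins 47 mm behind the grasp point.
Start: joints at [0.977, 0.342, 1.524, -0, 1.275, -0.146], TCP at [0.227, 0.473, 0.217] pointing down, gripper open.
Joint ranges: [-2.53, 2.53], [-0.77, 2.02], [0.04, 2.7], [-1, 4.14], [0.28, 2.66], [-3.11, 3.11]. Speed limits (rad/s): [2.57, 2.57, 3.14, 3.14, 3.14, 3.14].

## Interface

Orientations are given as [roll, pitch, yaw] about the fixed x, y, z axes, in that order (R = Rz(yaw) Ry(pitch) Rx(roll)).
In Python, from cell import telemetry, read_camera, workorder gives the robot as it stands.
- The arm moves only by the shell command python3 -m creep 'ROWS' [FORCE]. ROWS is JSON, one flat list of numbers, 5 for each row, row after row: the opening, from 0 (shut) to 1 (fully open), then the shift along the world's x, y, z in m, then the turn about the world's z in rad. A call has 1 to 12 rows; each row shifts and turns the pose as measured when the row begins; what a row does not reach is not made up. A row lasts 1/8 s, in which the tool goes at most 62.5 mm and 10.7 degrees, less where a joint would pass 70% of its speed; a pose out of reach is approached as far as the arm can. A call is refused whole if a number of a shift passes 0.0625 or a number of a turn 0.188, either way. A call with a gripper value outside its range is refused whole. The fingers move at their own pace and stop on an object; FORCE is the grip in N (left out, the last holds). Time passes only in rows, so rows that do not move let the fingers close. It gives the time, the measured TCP pose, the force and the opening at its end, in the units of the state.
- telemetry.observe(): the state, without advancing time (a new reading comes with each control period).
- read_camera(name): name is "scene" or "side" or "wrist"; returns a dict with "image" (384x512x3 uint8, red, green, blue), "fovy" (degrees; the focal length in pixels is half the picture's height over the tangent of half this angle, whatever the lens; pixels are square), "cx", "cy" (the principal point, pixels), "R" (3x3) and "t" (3): a world point X has camera coordinates R X + t. Camera axes: x right, y down, z forward; pixel columns grow to the right and rows downward; lengths in m; the calibration is good to about 2 mm. A picture is of the moment at which its call begins. There is no depth.
- workorder.hand_in(): hands the job in, once; it reports no verdict.
The state is a dict: "time": time; "qpos": joint angles; "qvel": joint speeds; "joint_efforts": joint torques, N m; "tool_pos": TCP position; "tool_rot": TCP orientation; "contact_force": force on the tool from outside, world axes, zero at the start; "torque": the same for the moment, N m; "opening": finger opening in m.
Only numpy, scipy, OpenCV 4.12 (cv2) and the standard library are available. Lean on these libraries where they do the work, as an engineer would, in place of code of your own. Each camera call takes 0.05 s, during which the arm holds its last target.

## Task

Fit the two plain ring spacers onto the upright spindle of the target-line pulley stand, the wide one first and the narrow one on top of it, both lying flat and fully down, and let go of them. The hexagon nut goes on another day: leave it lying on the bench where it is.

Things in the scene. Friction and masses are not known exactly. Their poses are not given: they have to be found in the camera images.
- spacer_wide: The wide spacer: a loose plain bare-steel ring lying flat on the bench, outside diameter 60 mm, hole 30 mm, 18 mm high, about 0.3 kg. Origin: on the ring's axis, at its underside; z is up along the axis.
- spacer_narrow: The narrow spacer: a loose plain bare-steel ring lying flat on the bench, outside diameter 42 mm, hole 28 mm, 22 mm high, about 0.13 kg. Origin: on the ring's axis, at its underside; z is up along the axis. (A solid steel disc without a hole, 52 mm across and 18 mm high, also lies about the bench, and a white paper cup, 72 mm across and 75 mm high, stands beyond the stand; neither is needed.)
- spindle_seat (a point): The foot of the spindle, on its axis, where the first spacer comes to rest: the flat top of a round hub 44 mm across, 42 mm above the bench. z points up along the spindle, a fixed vertical steel rod 12 mm thick whose tip, tapering to 6 mm over the last 8 mm, is 52 mm above this point (94 mm above the bench). Below the hub, 12 mm under this point, is the dark grooved pulley, 88 mm across, fixed on a square green 100 mm base plate 10 mm thick. The whole stand is bolted down.
- nut: A loose large hexagon steel nut lying flat on the bench, 46 mm across the flats, about 53 mm across the corners, 24 mm high, with a hole of 26 mm across. Not to be used. Origin: on its axis, at its underside.
Things that resemble listed ones, but are neither listed nor needed, are in the scene too. Leave any pink look-alike of the part that bears spindle_seat alone. Leave any green look-alike of the spacer_narrow alone.

How it is judged:
By the outcome, as a careful person would: the job done as asked, in the order asked, and still so for the second after the job is handed in, with the robot touching nothing.
It also fails if it takes over 58 s, if anything falls off the work surface, if the arm or the gripper's body presses on something with over 40 N, if the wrist force passes 120 N, or if a joint passes its speed limit or range.

## Working session

There is one attempt and no reset: what is moved stays moved. The work goes in short steps, Python scripts to look and compute and a shell command to move; the robot and the scene stay as the last step left them, time stands still between calls to the robot, and variables do not carry over. Pictures are saved under pics/ and viewed, and the job is handed in when it is done.

```bash
ls; mkdir -p pics
cat > h.py <<'E'
import numpy as np, cv2
from cell import telemetry, read_camera
def K(c):
    f=c["image"].shape[0]/2/np.tan(np.radians(c["fovy"])/2); return f
def ray(c,u,v):
    f=K(c);R=np.array(c["R"]);t=np.array(c["t"])
    d=R.T@np.array([(u-c["cx"])/f,(v-c["cy"])/f,1.]);return -R.T@t,d
def plane(c,u,v,z):
    o,d=ray(c,u,v);return o+d*(z-o[2])/d[2]
def proj(c,X):
    p=np.array(c["R"])@np.array(X)+np.array(c["t"]);f=K(c);return c["cx"]+f*p[0]/p[2],c["cy"]+f*p[1]/p[2]
def save(c,n):
    cv2.imwrite("pics/"+n+".png",c["image"][:,:,::-1])
E
python3 - <<'E'
from h import *
import pickle
cs={}
for n in("scene","side","wrist"):
    c=read_camera(n);save(c,n+"0");cs[n]=c
    print(n,{k:v for k,v in c.items() if k!="image"})
pickle.dump(cs,open("c0.pkl","wb"))
s=telemetry.observe();print(s)
E
```

```text
pics
scene {'fovy': 42.11597084754984, 'cx': 253.74150630576855, 'cy': 191.17930175947834, 'R': array([[ 0.70801606,  0.70614713,  0.008336  ],
       [ 0.38875404, -0.37987409, -0.83938428],
       [-0.58956217,  0.59753821, -0.5434745 ]]), 't': array([-0.41093058, -0.15118134,  1.64039301])}
side {'fovy': 46.63181662330284, 'cx': 258.2933193395911, 'cy': 193.8096005348367, 'R': array([[-0.99485907, -0.10023244, -0.01445282],
       [-0.05331766,  0.63976147, -0.76672191],
       [ 0.08609676, -0.76200966, -0.64181666]]), 't': array([0.56330356, 0.06551987, 0.96226253])}
wrist {'fovy': 63.623549084262756, 'cx': 251.4453837510387, 'cy': 190.9690883963518, 'R': array([[ 0.43373002,  0.90104138, -0.00164407],
       [ 0.86899301, -0.41781933,  0.26510028],
       [ 0.2381794 , -0.11641063, -0.96421944]]), 't': array([-0.52275532, -0.0326153 ,  0.3912026 ])}
{'time': 0.15, 'qpos': array([ 9.77021342e-01,  3.42591861e-01,  1.52475313e+00,  5.58864133e-06,
        1.27544508e+00, -1.45994593e-01]), 'qvel': array([ 0.00051904, -0.00248726, -0.00278123, -0.00091838,  0.00029234,
        0.00353508]), 'joint_efforts': array([ 2.60112502e-03, -4.31472123e+01, -2.44352764e+01,  7.17995083e-02,
        5.37744944e-02, -6.19862203e-05]), 'tool_pos': array([0.22710742, 0.47299219, 0.21650501]), 'tool_rot': array([-3.14040876e+00, -1.79482542e-04,  2.69381053e+00]), 'contact_force': array([-0.57377425, -0.38870799,  0.9564215 ]), 'torque': array([ 0.00149785, -0.03687734,  0.00738596]), 'opening': 0.09187802836882161}
```

View pics/scene0.png

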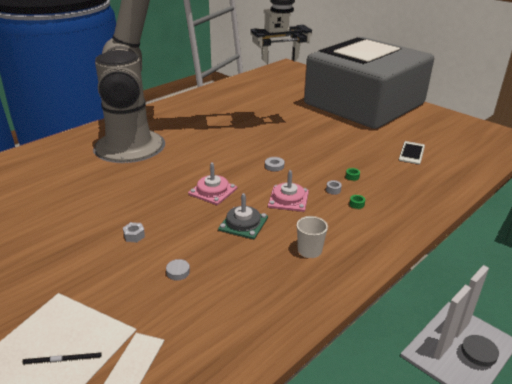

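View pics/side0.png

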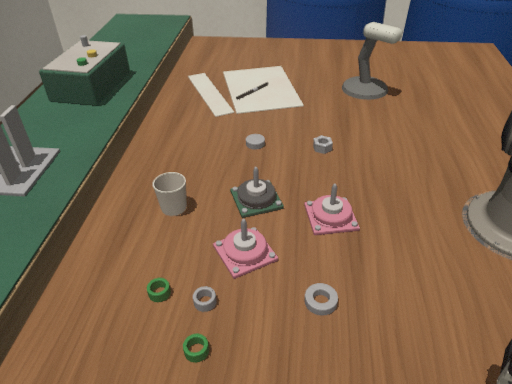

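View pics/wrist0.png

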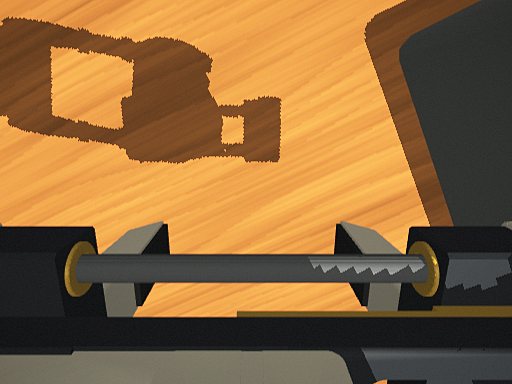

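```bash
cat > m.py <<'E'
from h import *
import pickle,sys
def blob(c,u,v,r,smax=70,vmin=60):
    hsv=cv2.cvtColor(c["image"],cv2.COLOR_RGB2HSV)
    m=((hsv[:,:,1]<smax)&(hsv[:,:,2]>vmin)).astype(np.uint8)
    w=np.zeros_like(m);cv2.circle(w,(u,v),r,1,-1);m&=w
    n,l,s,ce=cv2.connectedComponentsWithStats(m)
    i=1+np.argmax(s[1:,4]);mm=(l==i).astype(np.uint8)
    ct,_=cv2.findContours(mm,cv2.RETR_EXTERNAL,cv2.CHAIN_APPROX_NONE)
    ct=max(ct,key=cv2.contourArea);h=cv2.convexHull(ct)
    M=cv2.moments(h);return np.array([M['m10']/M['m00'],M['m01']/M['m00']]),cv2.boundingRect(h)
def tri(c1,p1,c2,p2):
    o1,d1=ray(c1,*p1);o2,d2=ray(c2,*p2)
    s=np.linalg.lstsq(np.c_[d1,-d2],o2-o1,rcond=None)[0]
    a=o1+d1*s[0];b=o2+d2*s[1];return (a+b)/2,np.linalg.norm(a-b)
E
python3 - <<'E'
from m import *
cs=pickle.load(open("c0.pkl","rb"));S,D=cs["scene"],cs["side"]
for n,a,b,h in(("wide",(275,164),(321,298),.009),("narrow",(334,187),(204,298),.011),("nut",(134,232),(323,144),.012),("disc",(178,269),(255,141),.009)):
    p,bp=blob(S,*a,16);q,bq=blob(D,*b,22)
    print(n,p,bp,q,bq,tri(S,p,D,q),plane(S,*p,h),plane(D,*q,h))
for n,c,(u,v),k in(("s",S,(244,210),40),("d",D,(257,190),40)):
    im=c["image"][v-k:v+k,u-k:u+k,::-1];cv2.imwrite(f"pics/crop_{n}.png",cv2.resize(im,None,fx=7,fy=7,interpolation=cv2.INTER_NEAREST))
E
```

```text
wide [274.20642202 163.47324159] (265, 157, 20, 14) [320.79159159 298.55755756] (305, 283, 33, 32) (array([0.42764211, 0.24187299, 0.00957835]), np.float64(7.641014459597153e-05)) [0.42691542 0.24263047 0.009     ] [0.42762805 0.24146174 0.009     ]
narrow [333.41365462 186.67670683] (326, 180, 16, 14) [204.15063063 298.39423423] (193, 286, 23, 26) (array([0.63830087, 0.26214356, 0.01200164]), np.float64(0.000540719763671709)) [0.63713238 0.26340371 0.011     ] [0.63876382 0.26156819 0.011     ]
nut [133.42068273 231.68072289] (123, 222, 22, 20) [322.37447823 143.85450209] (313, 135, 20, 19) (array([ 0.42037344, -0.25994311,  0.01314854]), np.float64(0.00013436349355312946)) [ 0.41891322 -0.25919901  0.012     ] [ 0.42031967 -0.2616029   0.012     ]
disc [177.47686375 269.01799486] (166, 259, 24, 21) [254.88351648 140.91355311] (246, 134, 19, 15) (array([ 0.60205435, -0.26479416,  0.00994939]), np.float64(1.9530010493188872e-06)) [ 0.6011604  -0.26418961  0.009     ] [ 0.60222615 -0.26623868  0.009     ]
```

View pics/crop_s.png

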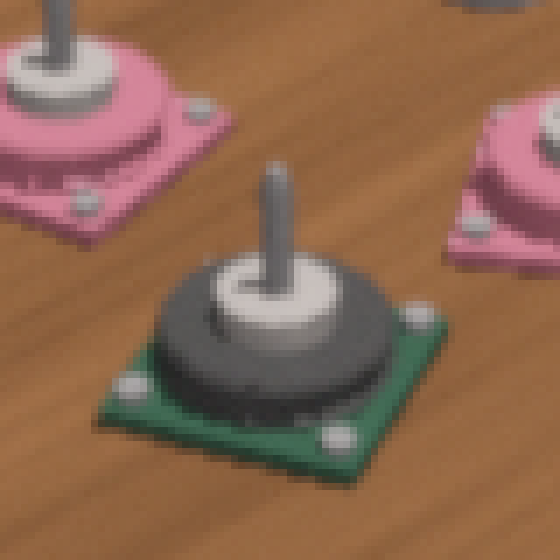

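View pics/crop_d.png

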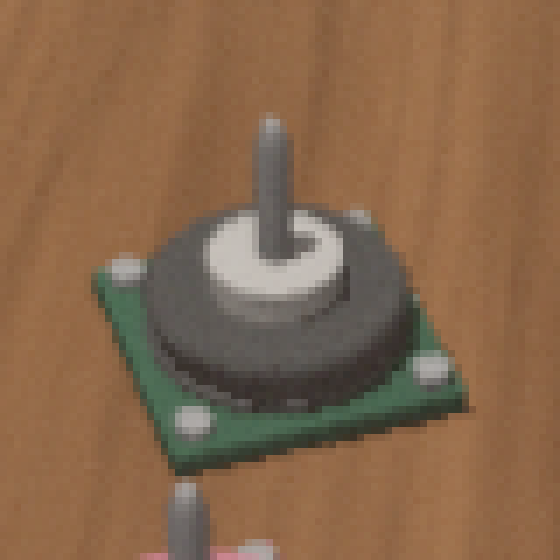

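Run:
```python
from m import *
cs=pickle.load(open("c0.pkl","rb"));S,D=cs["scene"],cs["side"]
for p,q,z in(((243,192.8),(255.2,166.6),.094),((243.1,211.1),(255.6,185.6),.042)):
    print(tri(S,p,D,q),plane(S,*p,z),plane(D,*q,z))
for n,X in(("pinks",0),):
    print()
# pink hubs approx
print(plane(S,212,180,.042),plane(S,289,190,.042),plane(S,353,174,.01),plane(S,357,202,.01),plane(S,311,240,.04))
```

```text
(array([ 0.57474962, -0.032732  ,  0.09600433]), np.float64(0.0004168296130244255)) [ 0.57226935 -0.03059129  0.094     ] [ 0.57522541 -0.03521947  0.094     ]
(array([ 0.5752451 , -0.03352979,  0.04166782]), np.float64(0.0002752062729876647)) [ 0.57575237 -0.03385243  0.042     ] [ 0.57509288 -0.03324804  0.042     ]

[0.40811031 0.00842668 0.042     ] [0.5914364  0.12283587 0.042     ] [0.63397954 0.36275933 0.01      ] [0.72861039 0.24824062 0.01      ] [7.68839545e-01 9.11653094e-05 4.00000000e-02]
```

```bash
python3 -m creep '[1,0.025,-0.029,-0.01,0,1,0.025,-0.029,-0.01,0,1,0.025,-0.029,-0.01,0,1,0.025,-0.029,-0.01,0,1,0.025,-0.029,-0.01,0,1,0.025,-0.029,-0.01,0,1,0.025,-0.029,-0.01,0,1,0.025,-0.029,-0.01,0,1,0,0,0,0]' 30
python3 - <<'E'
from m import *
c=read_camera("wrist");save(c,"wrist1");pickle.dump(c,open("w1.pkl","wb"))
s=telemetry.observe();print(s["time"],s["tool_pos"],s["tool_rot"],s["contact_force"]);print(proj(c,[.428,.242,.018]))
E
```

```text
time: 1.27
tool_pos: [0.4311, 0.2332, 0.1323]
tool_rot: [-3.139, -0.002, 2.696]
contact_force: [-0.6, 0.7, -0.2]
opening: 0.0919
1.325 [0.43045269 0.23416255 0.13265226] [-3.13943822e+00 -2.35320821e-03  2.69698039e+00] [-0.58692866  0.08666119 -0.26358558]
(np.float64(260.4282505227882), np.float64(178.1904337772487))
```

View pics/wrist1.png

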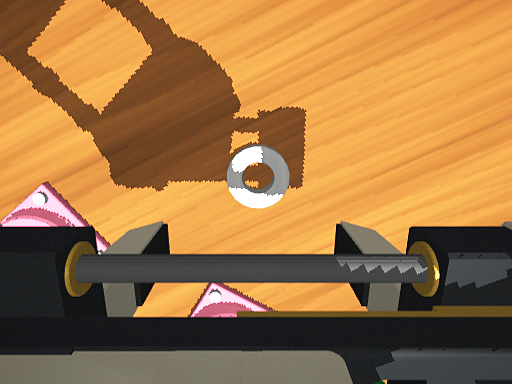

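Run:
```python
from m import *
c=pickle.load(open("w1.pkl","rb"))
p,b=blob(c,258,177,40,60,90);print(p,b,plane(c,*p,.014))
```

```text
[257.64902627 176.127259  ] (227, 145, 63, 63) [0.42591947 0.24017515 0.014     ]
```

```bash
python3 -m creep '[1,-0.004,0.007,-0.02,0,1,0,0,-0.02,0,1,0,0,-0.02,0,1,0,0,-0.02,0,1,0,0,0,0]'
python3 - <<'E'
from m import *
c=read_camera("wrist");save(c,"wrist2")
s=telemetry.observe();print(s["time"],s["tool_pos"],s["contact_force"])
E
```

```text
time: 1.95
tool_pos: [0.4234, 0.2461, 0.0524]
tool_rot: [3.141, -0.002, 2.702]
contact_force: [-0.0, 0.2, -0.4]
opening: 0.0919
2.0 [0.42408511 0.24635411 0.05322545] [ 0.75369788  0.92126583 -0.30766074]
```

View pics/wrist2.png

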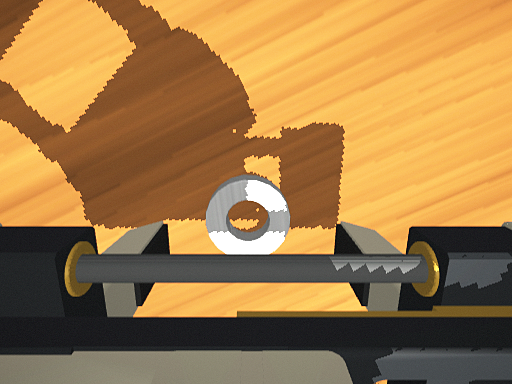

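```bash
python3 -m creep '[1,0.002,-0.005,-0.01,0,1,0,0,-0.01,0,1,0,0,-0.003,0,1,0,0,0,0]'
```

```text
time: 2.5
tool_pos: [0.4271, 0.2419, 0.0306]
tool_rot: [3.137, 0.002, 2.702]
contact_force: [0.6, 0.3, 0.1]
opening: 0.0915
```

```bash
python3 -m creep '[1,0,0,-0.003,0,1,0,0,0,0]'; python3 -m creep '[0.5,0,0,0,0,0.4,0,0,0,0,0.4,0,0,0,0,0.4,0,0,0,0,0.4,0,0,0,0,0.4,0,0,0,0,0.4,0,0,0,0]' 30
```

```text
time: 2.75
tool_pos: [0.4273, 0.242, 0.0277]
tool_rot: [3.137, 0.002, 2.702]
contact_force: [-0.3, 0.7, 0.2]
opening: 0.0913
time: 3.62
tool_pos: [0.4275, 0.2421, 0.028]
tool_rot: [3.136, 0.002, 2.702]
contact_force: [0.1, -0.0, 0.3]
opening: 0.037
```

Run:
```python
from m import *
c=read_camera("wrist");save(c,"wrist3")
```

```text
(no output)
```

View pics/wrist3.png

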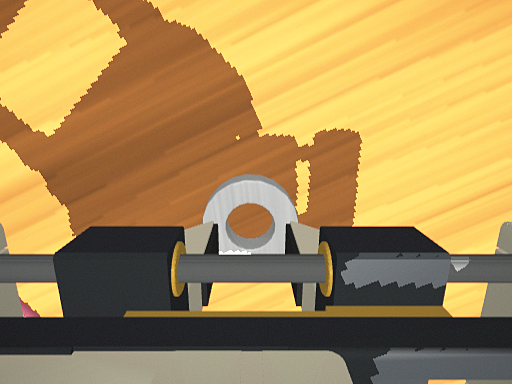

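Run:
```python
from m import *
W=read_camera("wrist");s=telemetry.observe();t=s["tool_pos"]
print(t,proj(W,t),proj(W,t-[0,0,.006]),proj(W,t-[0,0,.025]), W["R"].T@-W["t"])
S=read_camera("scene");D=read_camera("side")
print(proj(S,[.4265,.241,.009]),proj(D,[.4265,.241,.009]))
for n,c,(u,v),k in(("s",S,(275,164),40),("d",D,(321,298),40)):
    im=c["image"][v-k:v+k,u-k:u+k,::-1];cv2.imwrite(f"pics/crop2_{n}.png",cv2.resize(im,None,fx=7,fy=7))
print(plane(W,251,222,.018),plane(W,251,207,.018))
```

```text
[0.42749145 0.24209628 0.02802706] (np.float64(254.00437736125704), np.float64(232.72098993824017)) (np.float64(253.876775088792), np.float64(228.7805076058174)) (np.float64(253.5200287621637), np.float64(217.76383392063104)) [0.36120482 0.2707606  0.19641719]
(np.float64(273.74447178997144), np.float64(163.60944132637576)) (np.float64(321.41493729467174), np.float64(298.39514108825483))
[0.42420539 0.24173671 0.018     ] [0.41541469 0.24588342 0.018     ]
```

View pics/crop2_s.png

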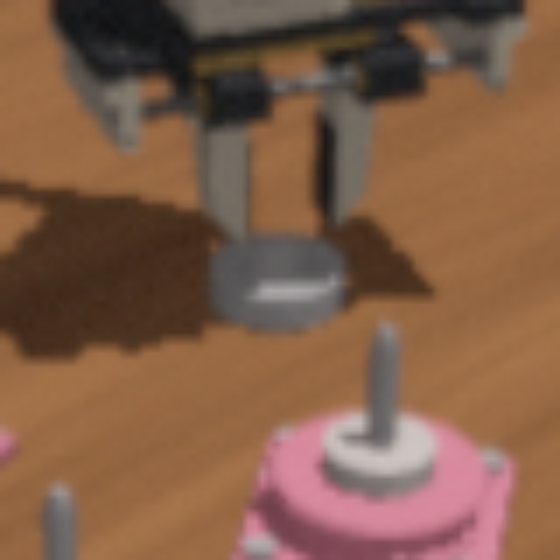

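View pics/crop2_d.png

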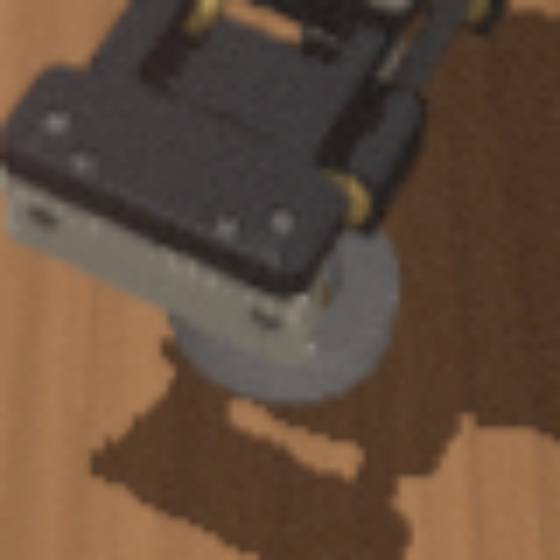

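Run:
```python
from m import *
S=read_camera("scene");D=read_camera("side");W=read_camera("wrist")
for z in (0.003,.018,.028,.05): print(z,[np.round(proj(c,[.4275,.242,z]),1) for c in(S,D,W)])
p,b=blob(W,251,215,45,40,90);print(p,b)
save(D,"side3");
W["image"];im=W["image"][160:330,130:380,::-1];cv2.imwrite("pics/w3.png",cv2.resize(im,None,fx=3,fy=3))
k=20;im=S["image"][130:180,250:310,::-1];cv2.imwrite("pics/s3.png",cv2.resize(im,None,fx=12,fy=12,interpolation=cv2.INTER_CUBIC))
```

```text
0.003 [array([274.1, 165.3]), array([320.6, 300.8]), array([253.4, 217.8])]
0.018 [array([274.3, 161.1]), array([321.2, 295.7]), array([253.7, 226.3])]
0.028 [array([274.4, 158.2]), array([321.7, 292.3]), array([253.9, 232.8])]
0.05 [array([274.6, 151.8]), array([322.6, 284.4]), array([254.4, 249.7])]
[250.62055716 215.46272524] (206, 175, 91, 80)
```

View pics/w3.png

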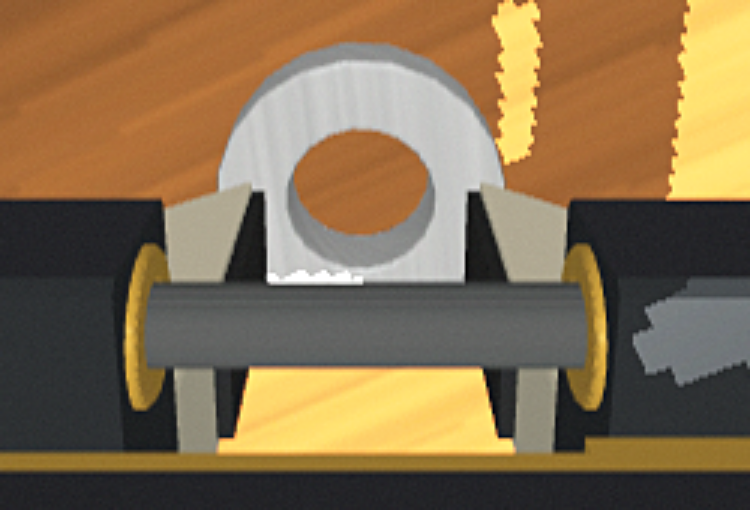

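View pics/s3.png

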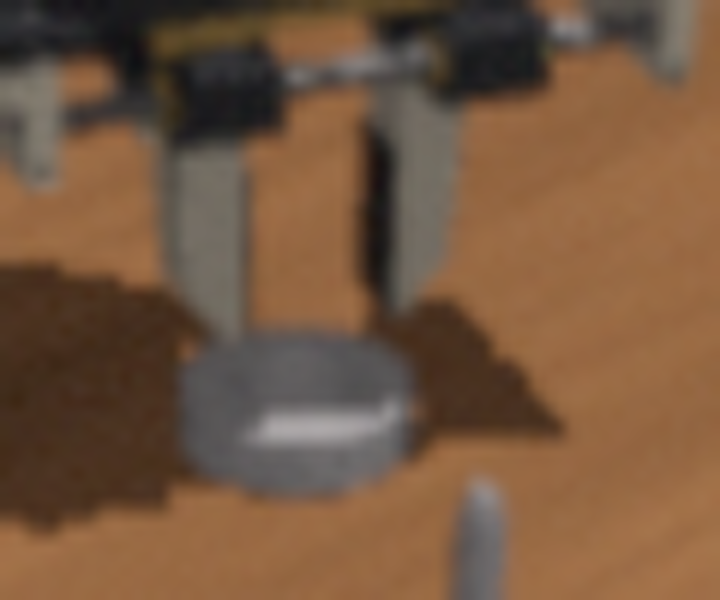

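```bash
python3 -m creep '[1,0,0,0,0,1,0,0,0,0,1,0,0,0,0,1,0,0,0,0,1,0,0,0,0,1,0,0,0,0]'; python3 -m creep '[1,0,0,-0.004,0,1,0,0,-0.004,0,1,0,0,0,0]';  python3 - <<'E'
from m import *
S=read_camera("scene");W=read_camera("wrist")
im=W["image"][160:330,130:380,::-1];cv2.imwrite("pics/w4.png",cv2.resize(im,None,fx=3,fy=3))
im=S["image"][130:180,250:310,::-1];cv2.imwrite("pics/s4.png",cv2.resize(im,None,fx=12,fy=12,interpolation=cv2.INTER_CUBIC))
E
```

```text
time: 4.72
tool_pos: [0.4275, 0.2421, 0.028]
tool_rot: [3.136, 0.002, 2.702]
contact_force: [-0.2, -0.6, -0.3]
opening: 0.0899
time: 5.1
tool_pos: [0.4273, 0.242, 0.0193]
tool_rot: [3.137, 0.002, 2.702]
contact_force: [0.5, 0.2, -0.7]
opening: 0.0916
```

View pics/s4.png

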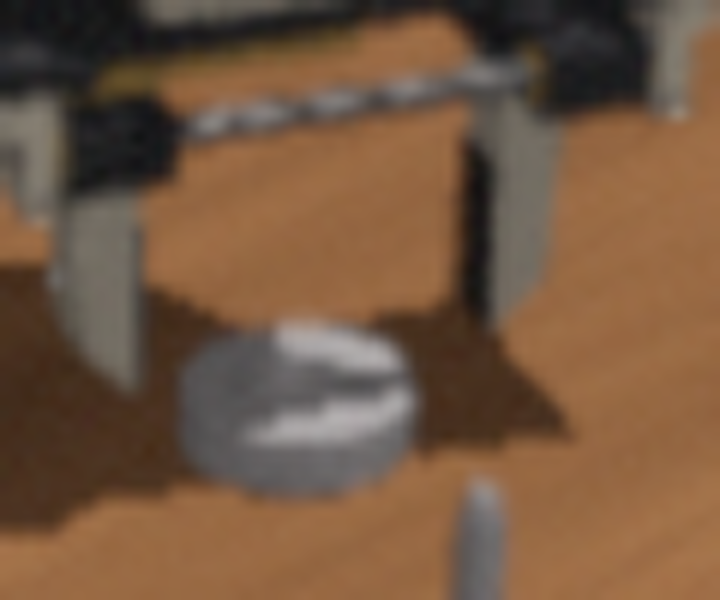

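View pics/w4.png

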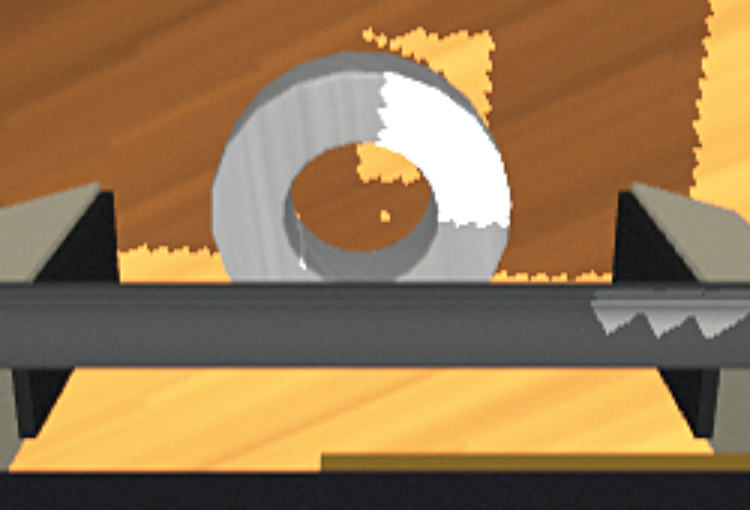

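```bash
python3 -m creep '[1,0,0,-0.004,0,1,0,0,-0.004,0,1,0,0,0,0]';  python3 - <<'E'
from m import *
S=read_camera("scene");D=read_camera("side")
im=D["image"][255:335,270:380,::-1];cv2.imwrite("pics/d5.png",cv2.resize(im,None,fx=7,fy=7,interpolation=cv2.INTER_CUBIC))
im=S["image"][130:180,250:310,::-1];cv2.imwrite("pics/s5.png",cv2.resize(im,None,fx=12,fy=12,interpolation=cv2.INTER_CUBIC))
E
```

```text
time: 5.58
tool_pos: [0.4276, 0.2421, 0.0111]
tool_rot: [3.136, 0.003, 2.702]
contact_force: [-0.8, -0.5, 0.1]
opening: 0.0916
```

View pics/s5.png

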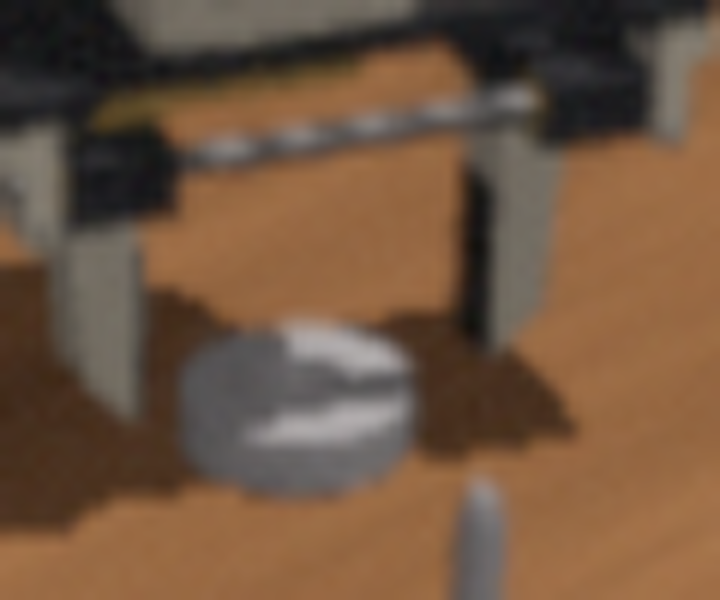

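View pics/d5.png

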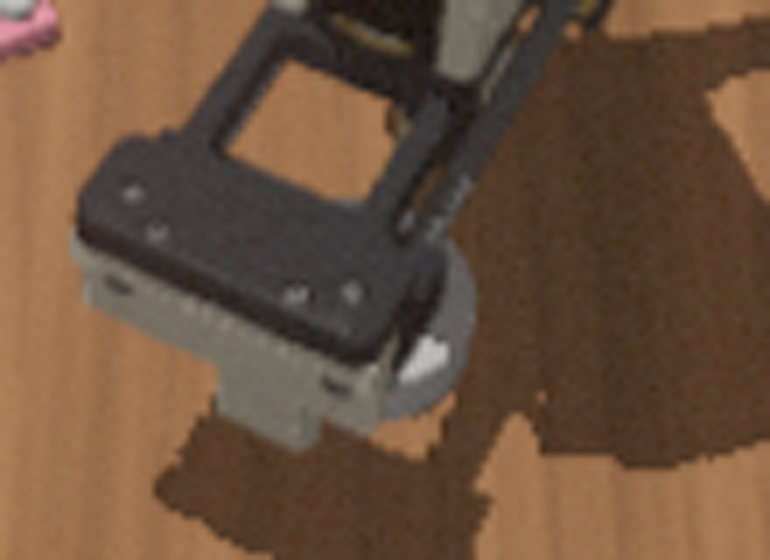

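Run:
```python
from m import *
S=read_camera("scene");D=read_camera("side")
t=np.array([.4276,.2421]);d=np.array([.426,.905]);n=np.array([.905,-.426])
for sg in(-1,1):
  for w in(-.0095,0,.0095):
    for z in (0,.015):
      P=[*(t+sg*.046*d+w*n),z];print(sg,w,z,(np.array(proj(S,P))-[250,130])*12,(np.array(proj(D,P))-[270,255])*7)
```

```text
-1 -0.0095 0 [108.67036465 445.74650601] [457.49679884 220.9472292 ]
-1 -0.0095 0.015 [109.50521879 394.59715924] [462.93163774 185.31973583]
-1 0 0 [121.70122739 463.54068011] [424.97354798 206.75628199]
-1 0 0.015 [122.61049816 412.23394193] [430.00851688 171.12833622]
-1 0.0095 0 [134.86112758 481.51106011] [392.74346833 192.69325487]
-1 0.0095 0.015 [135.84625531 430.0463186 ] [397.38557784 157.06632895]
1 -0.0095 0 [440.87650808 387.56086737] [309.93714044 475.31011891]
1 -0.0095 0.015 [443.44913939 336.98639346] [313.9530872  440.08289287]
1 0 0 [455.29134838 404.76668855] [275.64294282 458.7928215 ]
1 0 0.015 [457.95290111 354.03722968] [279.2130235  423.53423174]
1 0.0095 0 [469.84645925 422.13993929] [241.6814345  442.43575902]
1 0.0095 0.015 [472.59855038 371.254871  ] [244.81414075 407.14809443]
```

```bash
python3 -m creep '[1,0,0,-0.003,0,1,0,0,-0.003,0,1,0,0,0,0]'; python3 -m creep '[1,0,0,-0.002,0,1,0,0,-0.002,0,1,0,0,0,0]'
python3 - <<'E'
from m import *
S=read_camera("scene");D=read_camera("side")
im=D["image"][255:335,270:380,::-1];cv2.imwrite("pics/d6.png",cv2.resize(im,None,fx=7,fy=7,interpolation=cv2.INTER_CUBIC))
im=S["image"][130:180,250:310,::-1];cv2.imwrite("pics/s6.png",cv2.resize(im,None,fx=12,fy=12,interpolation=cv2.INTER_CUBIC))
E
```

```text
time: 6.15
tool_pos: [0.428, 0.2423, 0.0053]
tool_rot: [3.135, 0.003, 2.702]
contact_force: [0.0, -0.2, 0.6]
opening: 0.0919
time: 6.52
tool_pos: [0.428, 0.2423, 0.0009]
tool_rot: [3.135, 0.003, 2.702]
contact_force: [1.2, -0.1, -1.2]
opening: 0.0914
```

View pics/s6.png

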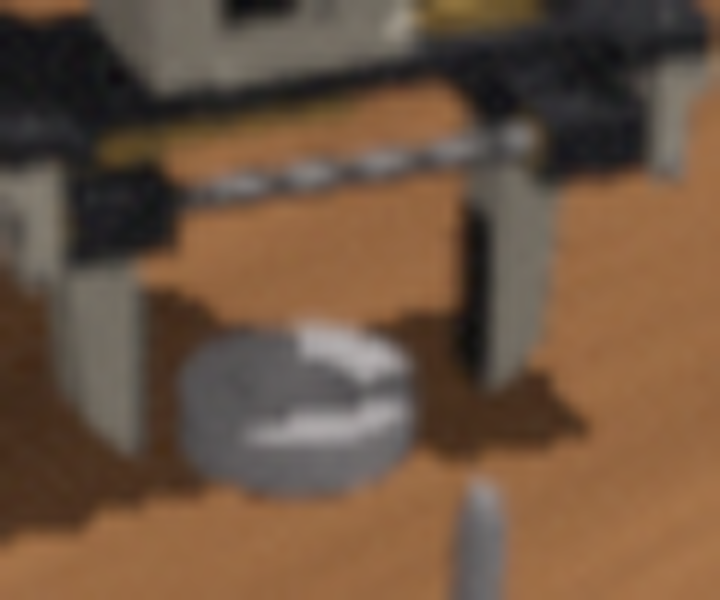

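View pics/d6.png

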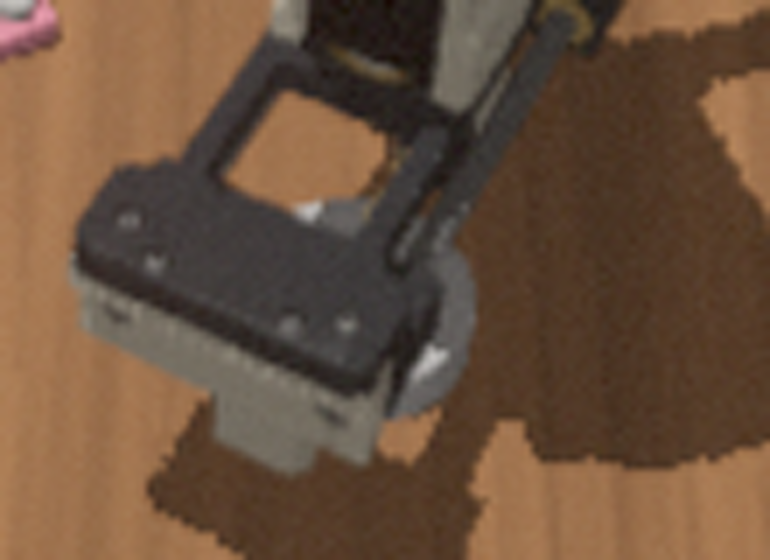

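```bash
python3 -m creep '[1,0,0,-0.002,0,1,0,0,0,0]'; python3 -m creep '[1,0,0,-0.002,0,1,0,0,0,0]'; python3 -m creep '[0.4,0,0,0,0,0.4,0,0,0,0,0.4,0,0,0,0,0.4,0,0,0,0,0.4,0,0,0,0,0.4,0,0,0,0]' 30;python3 - <<'E'
from m import *
S=read_camera("scene");D=read_camera("wrist");save(D,"wrist7")
im=S["image"][130:180,250:310,::-1];cv2.imwrite("pics/s7.png",cv2.resize(im,None,fx=12,fy=12,interpolation=cv2.INTER_CUBIC))
E
```

```text
time: 6.88
tool_pos: [0.4282, 0.2423, -0.001]
tool_rot: [3.135, 0.004, 2.702]
contact_force: [0.6, 0.2, 0.3]
opening: 0.0916
time: 7.12
tool_pos: [0.4281, 0.2424, -0.0031]
tool_rot: [3.135, 0.004, 2.702]
contact_force: [-0.3, -0.6, 0.0]
opening: 0.0918
time: 7.88
tool_pos: [0.4281, 0.2423, -0.0031]
tool_rot: [3.135, 0.004, 2.702]
contact_force: [-0.6, 0.7, 0.1]
opening: 0.0584
```

View pics/s7.png

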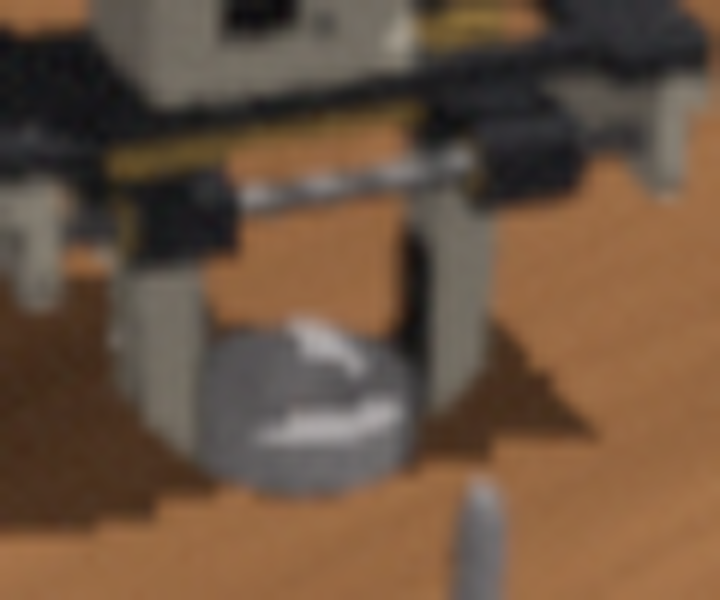

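View pics/wrist7.png

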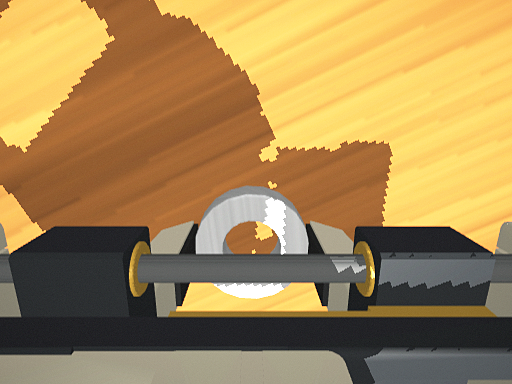

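```bash
python3 -m creep '[0.4,0,0,0.015,0,0.4,0,0,0.03,0,0.4,0,0,0.03,0,0.4,0,0,0.03,0,0.4,0,0,0.02,0,0.4,0,0,0,0]';python3 - <<'E'
from m import *
S=read_camera("scene");save(S,"scene8");D=read_camera("side");save(D,"side8")
E
```

```text
time: 8.72
tool_pos: [0.4263, 0.2418, 0.1286]
tool_rot: [3.136, 0.003, 2.702]
contact_force: [1.2, 0.2, -3.0]
opening: 0.0587
```

View pics/scene8.png

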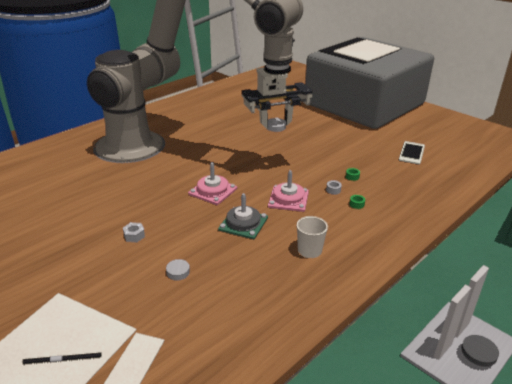

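```bash
python3 -m creep '[0.4,0.015,-0.03,0,0,0.4,0.015,-0.03,0,0,0.4,0.015,-0.03,0,0,0.4,0.015,-0.03,0,0,0.4,0.015,-0.03,0,0,0.4,0.015,-0.03,0,0,0.4,0.015,-0.03,0,0,0.4,0.015,-0.03,0,0,0.4,0,0,0,0,0.4,0,0,0,0]';python3 - <<'E'
from m import *
S=read_camera("scene");D=read_camera("side");pickle.dump((S,D),open("c9.pkl","wb"))
im=S["image"][150:250,190:310,::-1];cv2.imwrite("pics/s9.png",cv2.resize(im,None,fx=6,fy=6,interpolation=cv2.INTER_CUBIC))
im=D["image"][110:230,200:320,::-1];cv2.imwrite("pics/d9.png",cv2.resize(im,None,fx=5,fy=5,interpolation=cv2.INTER_CUBIC))
E
```

```text
time: 10.07
tool_pos: [0.5395, -0.0063, 0.1131]
tool_rot: [-3.134, -0.024, 2.703]
contact_force: [0.1, 0.4, -4.3]
opening: 0.0587
```

View pics/s9.png

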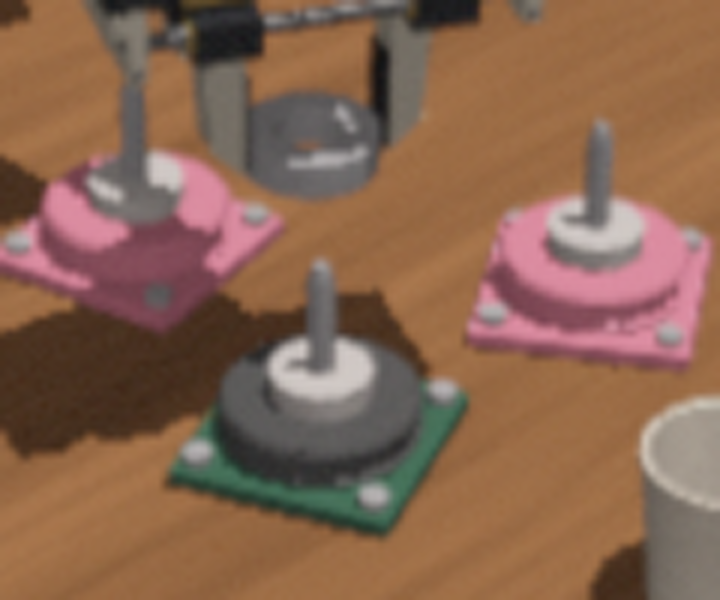

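View pics/d9.png

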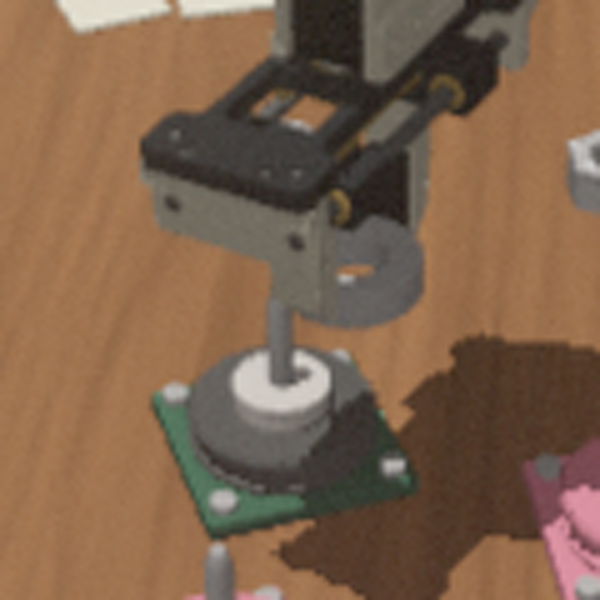

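```bash
python3 -m creep '[0.4,0.012,-0.009,0.012,0,0.4,0.012,-0.009,0.006,0,0.4,0.006,-0.004,0,0,0.4,0,0,0,0,0.4,0,0,0,0]';python3 - <<'E'
from m import *
S=read_camera("scene");D=read_camera("side");W=read_camera("wrist");save(W,"wrist10")
print(tri(S,(242.5,174.2),D,(273,164.4)))
im=S["image"][150:250,190:310,::-1];cv2.imwrite("pics/s10.png",cv2.resize(im,None,fx=6,fy=6,interpolation=cv2.INTER_CUBIC))
im=D["image"][110:230,200:320,::-1];cv2.imwrite("pics/d10.png",cv2.resize(im,None,fx=5,fy=5,interpolation=cv2.INTER_CUBIC))
s=telemetry.observe();print(s["tool_pos"],s["tool_rot"],s["qpos"])
E
```

```text
time: 10.8
tool_pos: [0.5678, -0.0241, 0.1308]
tool_rot: [-3.134, -0.027, 2.709]
contact_force: [-0.8, -1.1, -2.7]
opening: 0.0585
(array([ 0.53695437, -0.00256597,  0.12320864]), np.float64(0.007766934622236451))
[ 0.56806672 -0.02437508  0.13100078] [-3.13366712 -0.0266876   2.70905723] [-1.77118652e-01  5.15476566e-01  1.49813704e+00 -1.01272316e-03
  1.15580312e+00 -1.31506411e+00]
```

View pics/s10.png

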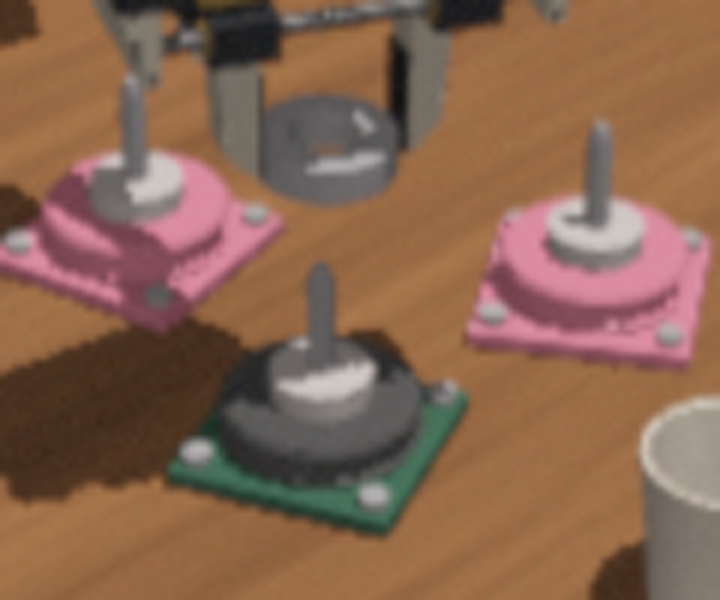

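View pics/d10.png

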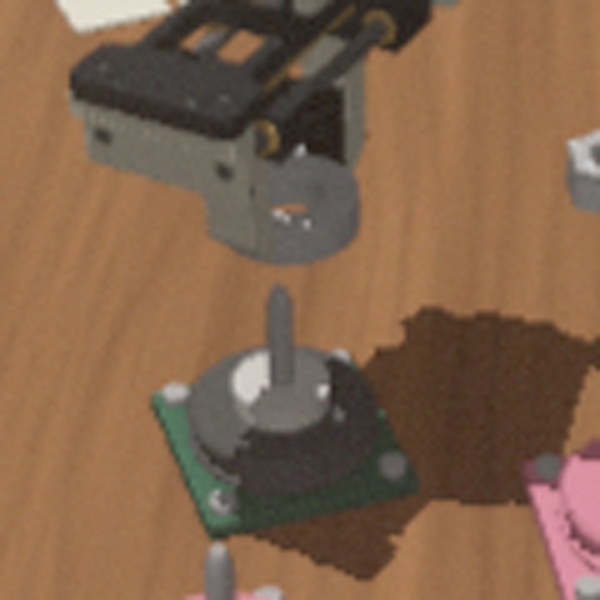

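View pics/wrist10.png

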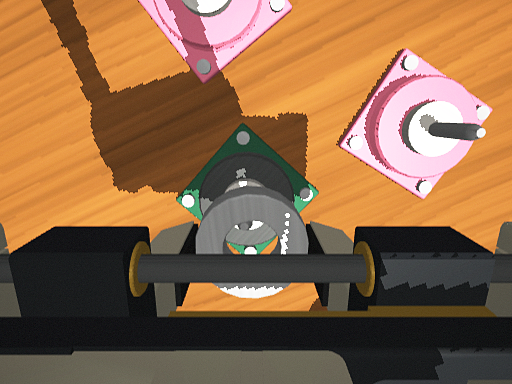

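Run:
```python
from m import *
S,D=pickle.load(open("c9.pkl","rb"))
X,e=tri(S,(245,172),D,(256.2,145.2));print(X,e)
# check spindle axis: project spindle axis point at ring height
for z in(.13,.15):print(proj(S,[.575,-.033,z]),proj(D,[.575,-.033,z]))
```

```text
[ 0.57300356 -0.02701772  0.15411553] 0.004641323868462128
(np.float64(243.01870128983558), np.float64(181.20124732802677)) (np.float64(254.8772343050568), np.float64(153.66480809308257))
(np.float64(242.99086030977614), np.float64(174.13554286830757)) (np.float64(254.69372300266423), np.float64(145.85474363914165))
```

```bash
python3 -m creep '[0.4,0.002,-0.004,0,0,0.4,0.001,-0.004,0,0,0.4,0,0,0,0,0.4,0,0,0,0]';python3 - <<'E'
from m import *
S=read_camera("scene");D=read_camera("side");
im=S["image"][150:250,190:310,::-1];cv2.imwrite("pics/s11.png",cv2.resize(im,None,fx=6,fy=6,interpolation=cv2.INTER_CUBIC))
im=D["image"][110:230,200:320,::-1];cv2.imwrite("pics/d11.png",cv2.resize(im,None,fx=5,fy=5,interpolation=cv2.INTER_CUBIC))
E
```

```text
time: 11.45
tool_pos: [0.5711, -0.033, 0.131]
tool_rot: [-3.134, -0.027, 2.709]
contact_force: [0.7, -0.4, -3.7]
opening: 0.0585
```

View pics/s11.png

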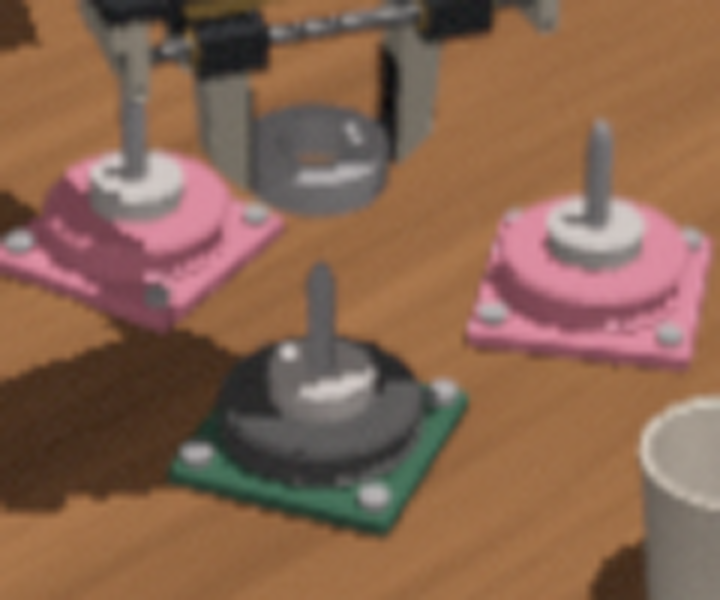

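View pics/d11.png

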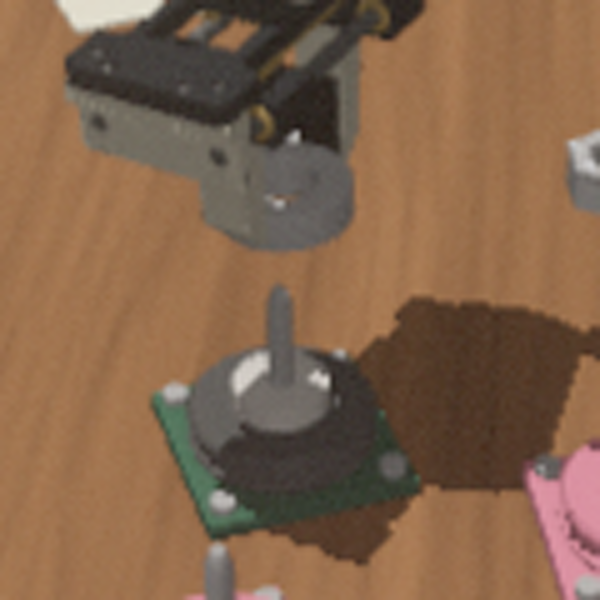

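```bash
python3 -m creep '[0.4,0,0,-0.012,0,0.4,0,0,-0.012,0,0.4,0,0,-0.012,0,0.4,0,0,0,0]';python3 - <<'E'
from m import *
S=read_camera("scene");D=read_camera("side");
im=S["image"][150:250,190:310,::-1];a=cv2.resize(im,None,fx=4,fy=4,interpolation=cv2.INTER_CUBIC)
im=D["image"][110:230,210:290,::-1];b=cv2.resize(im,None,fx=4,fy=4,interpolation=cv2.INTER_CUBIC)
b=b[:400];cv2.imwrite("pics/sd12.png",np.hstack([a,b]))
E
```

```text
time: 12.05
tool_pos: [0.5702, -0.0326, 0.0914]
tool_rot: [-3.133, -0.029, 2.709]
contact_force: [0.6, -0.7, -3.4]
opening: 0.0589
```

View pics/sd12.png

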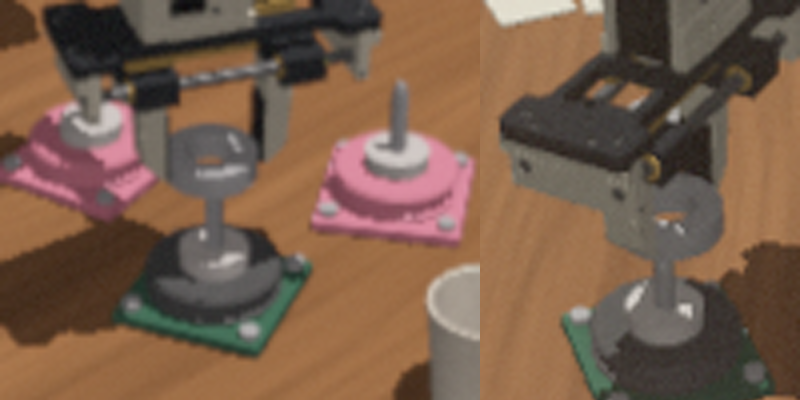

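```bash
python3 -m creep '[0.4,0,0.001,-0.008,0,0.4,0,0,-0.008,0,0.4,0,0,0,0]'; python3 -m creep '[0.4,0.001,0,-0.008,0,0.4,0,0,-0.008,0,0.4,0,0,0,0]';python3 - <<'E'
from m import *
S=read_camera("scene");D=read_camera("side");
im=S["image"][150:250,190:310,::-1];a=cv2.resize(im,None,fx=4,fy=4,interpolation=cv2.INTER_CUBIC)
im=D["image"][110:230,210:290,::-1];b=cv2.resize(im,None,fx=4,fy=4,interpolation=cv2.INTER_CUBIC)
b=b[:400];cv2.imwrite("pics/sd13.png",np.hstack([a,b]))
E
```

```text
time: 12.52
tool_pos: [0.5716, -0.0318, 0.0762]
tool_rot: [-3.134, -0.025, 2.709]
contact_force: [0.9, 0.6, -3.6]
opening: 0.0588
time: 12.9
tool_pos: [0.5727, -0.0318, 0.0591]
tool_rot: [-3.134, -0.025, 2.709]
contact_force: [0.7, 0.3, -3.4]
opening: 0.0586
```

View pics/sd13.png

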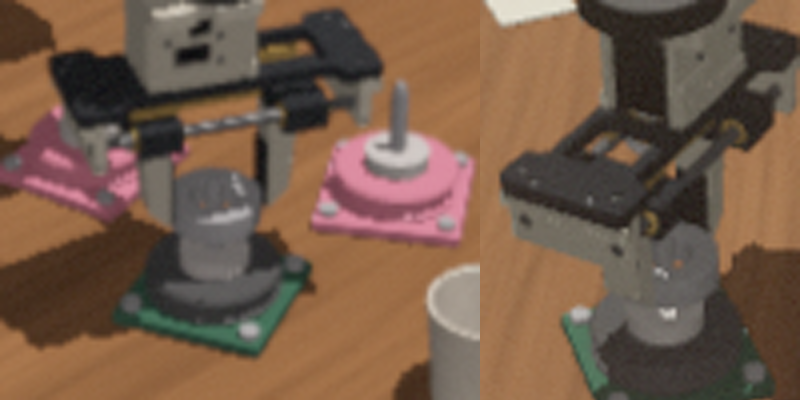

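```bash
python3 -m creep '[0.4,0,0,-0.006,0,0.4,0,0,-0.006,0,0.4,0,0,0,0]'; python3 -m creep '[0.4,0,0,-0.003,0,0.4,0,0,0,0]';python3 -m creep '[0.4,0,0,-0.002,0,0.4,0,0,0,0]'
```

```text
time: 13.38
tool_pos: [0.5734, -0.0319, 0.0474]
tool_rot: [-3.135, -0.023, 2.709]
contact_force: [-0.5, -0.3, -2.3]
opening: 0.0587
time: 13.62
tool_pos: [0.5734, -0.0319, 0.0442]
tool_rot: [-3.135, -0.023, 2.709]
contact_force: [0.1, -0.3, -1.7]
opening: 0.0583
time: 13.88
tool_pos: [0.5735, -0.0319, 0.0422]
tool_rot: [-3.135, -0.023, 2.709]
contact_force: [0.5, 1.3, -2.9]
opening: 0.0587
```

```bash
python3 -m creep '[0.4,0,0,-0.0015,0,0.4,0,0,0,0]'; python3 -m creep '[0.4,0,0,-0.0015,0,0.4,0,0,0,0]';python3 -m creep '[0.4,0,0,-0.001,0,0.4,0,0,0,0]'
python3 - <<'E'
from m import *
S=read_camera("scene");D=read_camera("side");
im=S["image"][150:250,190:310,::-1];a=cv2.resize(im,None,fx=4,fy=4,interpolation=cv2.INTER_CUBIC)
im=D["image"][110:230,210:290,::-1];b=cv2.resize(im,None,fx=4,fy=4,interpolation=cv2.INTER_CUBIC)
b=b[:400];cv2.imwrite("pics/sd14.png",np.hstack([a,b]))
E
```

```text
time: 14.12
tool_pos: [0.5737, -0.032, 0.0408]
tool_rot: [-3.135, -0.022, 2.709]
contact_force: [0.5, 0.3, -2.0]
opening: 0.0589
time: 14.38
tool_pos: [0.5738, -0.032, 0.0395]
tool_rot: [-3.135, -0.022, 2.709]
contact_force: [-0.0, 0.3, -2.4]
opening: 0.0586
time: 14.62
tool_pos: [0.5738, -0.032, 0.0394]
tool_rot: [-3.135, -0.021, 2.709]
contact_force: [-1.3, -0.7, -3.0]
opening: 0.0585
```

View pics/sd14.png

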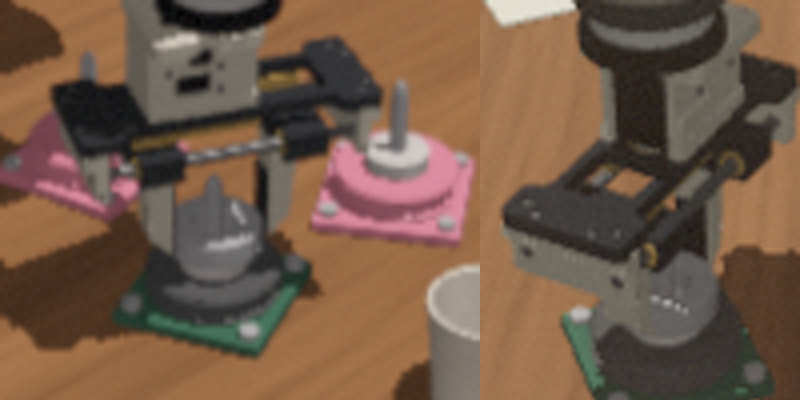

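```bash
python3 -m creep '[0.4,0,0,-0.002,0,0.4,0,0,0,0]'; python3 -m creep '[0.4,0,0,-0.002,0,0.4,0,0,0,0]'
```

```text
time: 14.98
tool_pos: [0.5739, -0.032, 0.0394]
tool_rot: [-3.135, -0.021, 2.71]
contact_force: [0.0, -0.4, -3.2]
opening: 0.0584
time: 15.22
tool_pos: [0.5741, -0.032, 0.0393]
tool_rot: [-3.135, -0.02, 2.71]
contact_force: [-1.0, -0.4, -1.4]
opening: 0.059
```

```bash
python3 -m creep '[0.75,0,0,0,0,0.85,0,0,0,0,0.85,0,0,0,0,0.85,0,0,0,0]'; python3 -m creep '[0.85,0,0,0.015,0,0.85,0,0,0.025,0,0.85,0,0,0.03,0,0.85,0,0,0.03,0,0.85,0,0,0.02,0,0.85,0,0,0,0]'
python3 - <<'E'
from m import *
S=read_camera("scene");D=read_camera("side");
im=S["image"][150:250,190:310,::-1];a=cv2.resize(im,None,fx=4,fy=4,interpolation=cv2.INTER_CUBIC)
im=D["image"][110:230,210:290,::-1];b=cv2.resize(im,None,fx=4,fy=4,interpolation=cv2.INTER_CUBIC)
b=b[:400];cv2.imwrite("pics/sd15.png",np.hstack([a,b]))
E
```

```text
time: 15.72
tool_pos: [0.5748, -0.0322, 0.0386]
tool_rot: [-3.136, -0.018, 2.71]
contact_force: [-0.1, -0.7, -0.2]
opening: 0.0778
time: 16.48
tool_pos: [0.5752, -0.0322, 0.1673]
tool_rot: [-3.137, -0.014, 2.71]
contact_force: [0.2, -0.4, -0.4]
opening: 0.0782
```

View pics/sd15.png

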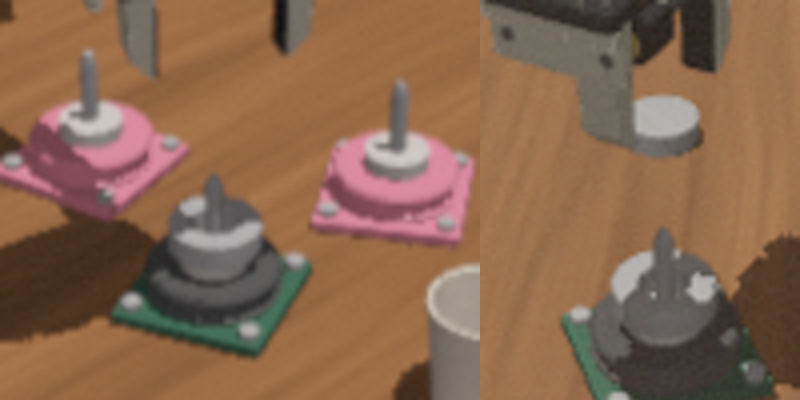

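```bash
python3 -m creep '[0.75,0.007,0.032,0,0,0.75,0.007,0.032,0,0,0.75,0.007,0.032,0,0,0.75,0.007,0.032,0,0,0.75,0.007,0.032,0,0,0.75,0.007,0.032,0,0,0.75,0.007,0.032,0,0,0.75,0.007,0.032,0,0,0.75,0,0,0,0]'
python3 - <<'E'
from m import *
S=read_camera("scene");D=read_camera("side");W=read_camera("wrist");save(W,"wrist16");save(D,"side16")
s=telemetry.observe();print(s["tool_pos"],s["tool_rot"])
pickle.dump(W,open("w16.pkl","wb"));print(proj(W,[.638,.262,.02]))
E
```

```text
time: 17.7
tool_pos: [0.625, 0.2308, 0.1514]
tool_rot: [-3.124, -0.038, 2.707]
contact_force: [0.2, -0.7, -0.4]
opening: 0.0688
[0.62522809 0.227833   0.15230733] [-3.12369577 -0.03683076  2.70372247]
(np.float64(291.4998134555607), np.float64(183.12958573138022))
```

View pics/wrist16.png

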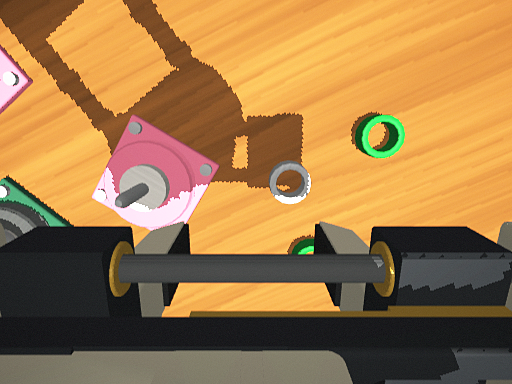

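View pics/side16.png

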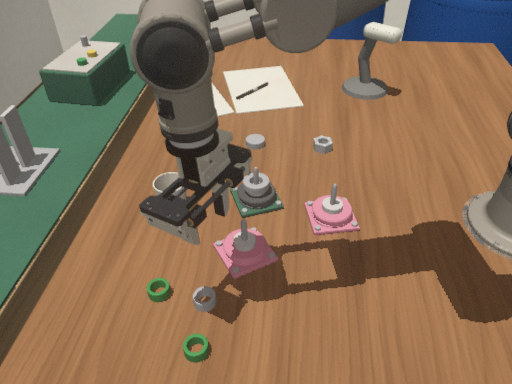

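```bash
python3 -m creep '[0.75,0.007,0.017,-0.01,0,0.75,0.006,0.015,-0.02,0,0.75,0,0,-0.02,0,0.75,0,0,-0.02,0,0.75,0,0,0,0]'
python3 - <<'E'
from m import *
S=read_camera("scene");W=read_camera("wrist");save(W,"wrist17")
s=telemetry.observe();print(s["tool_pos"],s["tool_rot"])
im=S["image"][130:220,280:390,::-1];cv2.imwrite("pics/s17.png",cv2.resize(im,None,fx=6,fy=6,interpolation=cv2.INTER_CUBIC))
E
```

```text
time: 18.48
tool_pos: [0.6386, 0.2613, 0.0747]
tool_rot: [-3.121, -0.04, 2.701]
contact_force: [-0.7, 0.6, -0.5]
opening: 0.0688
[0.63990529 0.26150171 0.0772974 ] [-3.1241509  -0.03663773  2.70102796]
```

View pics/wrist17.png

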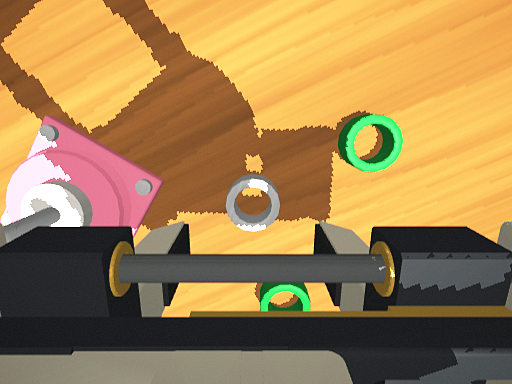

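View pics/s17.png

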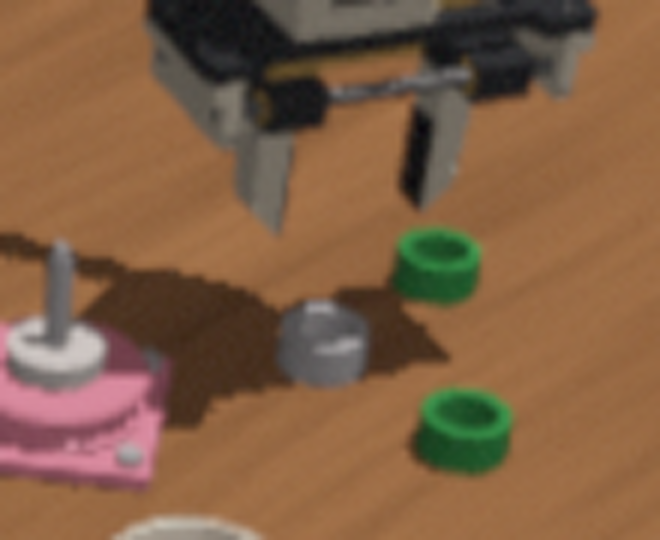

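```bash
python3 -m creep '[0.75,-0.001,0,-0.015,0,0.75,-0.001,0,-0.015,0,0.75,0,0,-0.015,0,0.75,0,0,0,0]'
python3 - <<'E'
from m import *
S=read_camera("scene");W=read_camera("wrist");save(W,"wrist18")
s=telemetry.observe();print(s["tool_pos"],s["tool_rot"])
im=S["image"][130:220,280:390,::-1];cv2.imwrite("pics/s18.png",cv2.resize(im,None,fx=6,fy=6,interpolation=cv2.INTER_CUBIC))
E
```

```text
time: 19.08
tool_pos: [0.6383, 0.2617, 0.0303]
tool_rot: [-3.126, -0.035, 2.701]
contact_force: [-0.6, 0.6, -0.9]
opening: 0.0689
[0.63938484 0.26200679 0.0321157 ] [-3.12749927 -0.03284678  2.70086561]
```

View pics/s18.png

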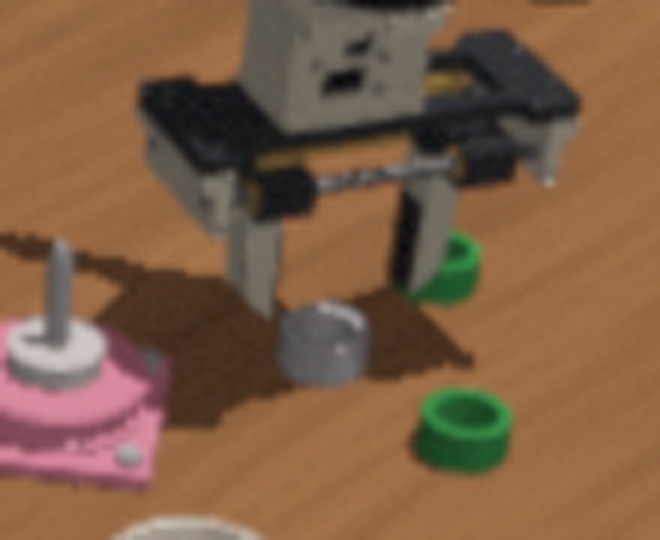

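View pics/wrist18.png

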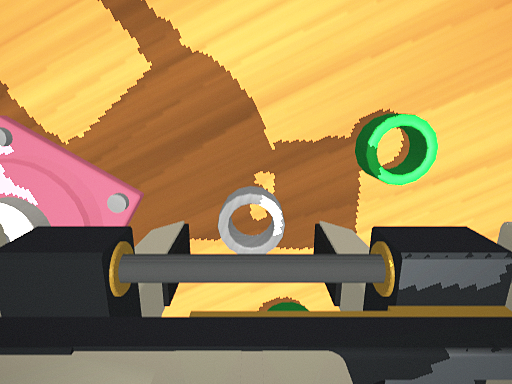

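```bash
python3 -m creep '[0.75,-0.001,0,-0.01,0,0.75,0,0,-0.01,0,0.75,0,0,0,0]'; python3 -m creep '[0.75,0,0,-0.005,0,0.75,0,0,0,0]';  python3 -m creep '[0.75,0,0,-0.003,0,0.75,0,0,0,0]'
python3 - <<'E'
from m import *
S=read_camera("scene");W=read_camera("wrist");save(W,"wrist19")
im=S["image"][130:220,280:390,::-1];cv2.imwrite("pics/s19.png",cv2.resize(im,None,fx=6,fy=6,interpolation=cv2.INTER_CUBIC))
E
```

```text
time: 19.55
tool_pos: [0.6389, 0.2621, 0.0117]
tool_rot: [-3.129, -0.031, 2.701]
contact_force: [-0.1, 0.1, -0.2]
opening: 0.0687
time: 19.8
tool_pos: [0.639, 0.2622, 0.0065]
tool_rot: [-3.129, -0.031, 2.701]
contact_force: [-0.3, -0.2, -0.4]
opening: 0.069
time: 20.05
tool_pos: [0.6392, 0.2622, 0.0036]
tool_rot: [-3.129, -0.031, 2.701]
contact_force: [1.3, 1.2, 0.0]
opening: 0.0688
```

View pics/s19.png

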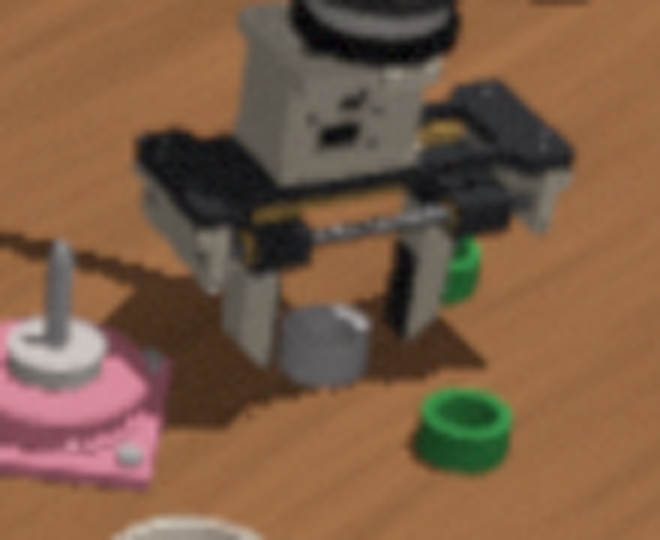

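View pics/wrist19.png

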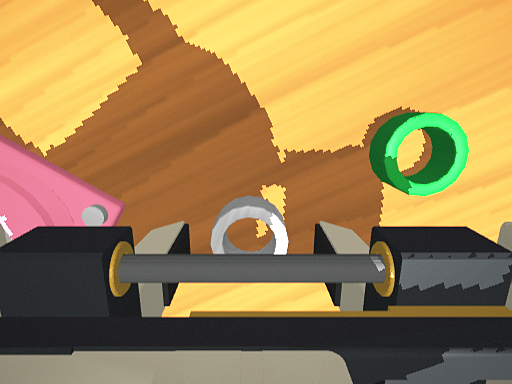

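```bash
python3 -m creep '[0.75,0,0,-0.003,0,0.75,0,0,0,0]'; python3 -m creep '[0.25,0,0,0,0,0.25,0,0,0,0,0.25,0,0,0,0,0.25,0,0,0,0,0.25,0,0,0,0]' 30; python3 -m creep '[0.25,0,0,0.015,0,0.25,0,0,0.03,0,0.25,0,0,0.03,0,0.25,0,0,0.03,0,0.25,0,0,0.03,0,0.25,0,0,0.015,0,0.25,0,0,0,0]'
python3 - <<'E'
from m import *
S=read_camera("scene");W=read_camera("wrist");save(W,"wrist20");save(S,"scene20")
E
```

```text
time: 20.4
tool_pos: [0.6396, 0.2623, 0.001]
tool_rot: [-3.13, -0.03, 2.701]
contact_force: [-0.7, -0.0, -0.4]
opening: 0.0685
time: 21.02
tool_pos: [0.6396, 0.2623, 0.0011]
tool_rot: [-3.13, -0.03, 2.701]
contact_force: [0.1, 0.2, -0.4]
opening: 0.0413
time: 21.9
tool_pos: [0.6387, 0.2621, 0.1599]
tool_rot: [-3.131, -0.029, 2.701]
contact_force: [-0.7, -0.4, -1.7]
opening: 0.0411
```

View pics/scene20.png

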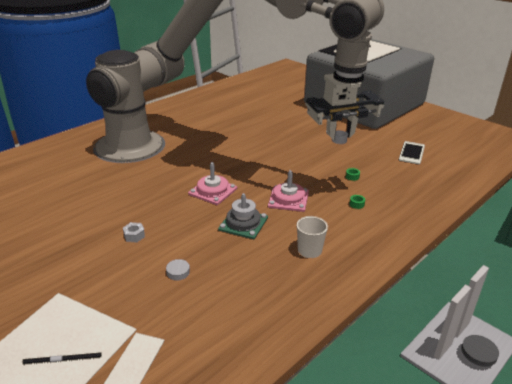

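View pics/wrist20.png

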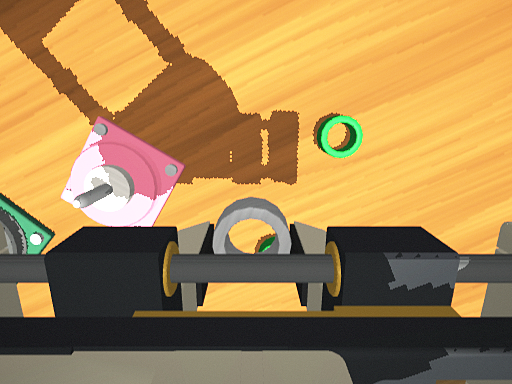

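```bash
python3 -m creep '[0.25,-0.005,-0.024,0,0,0.25,-0.005,-0.024,0,0,0.25,-0.005,-0.024,0,0,0.25,-0.005,-0.024,0,0,0.25,-0.005,-0.024,0,0,0.25,-0.005,-0.024,0,0,0.25,-0.005,-0.024,0,0,0.25,-0.005,-0.024,0,0,0.25,-0.005,-0.024,0,0,0.25,-0.005,-0.024,0,0,0.25,0,0,0,0]'
```

```text
time: 23.38
tool_pos: [0.5763, 0.0144, 0.138]
tool_rot: [-3.112, -0.061, 2.701]
contact_force: [0.4, -0.1, -1.5]
opening: 0.0409
```

```bash
python3 -m creep '[0.25,0,-0.012,0.006,0,0.25,0,-0.012,0.006,0,0.25,0,-0.012,0.004,0,0.25,0,-0.006,0,0,0.25,0,0,0,0]'
python3 - <<'E'
from m import *
S=read_camera("scene");D=read_camera("side");W=read_camera("wrist");save(W,"wrist21")
print(telemetry.observe()["tool_pos"])
im=S["image"][150:250,190:310,::-1];a=cv2.resize(im,None,fx=4,fy=4,interpolation=cv2.INTER_CUBIC)
im=D["image"][110:230,210:290,::-1];b=cv2.resize(im,None,fx=4,fy=4,interpolation=cv2.INTER_CUBIC)
b=b[:400];cv2.imwrite("pics/sd21.png",np.hstack([a,b]))
E
```

```text
time: 24.0
tool_pos: [0.5763, -0.029, 0.154]
tool_rot: [-3.112, -0.063, 2.702]
contact_force: [-1.1, 0.1, -1.2]
opening: 0.0412
[ 0.5762006  -0.02829975  0.15384541]
```

View pics/sd21.png

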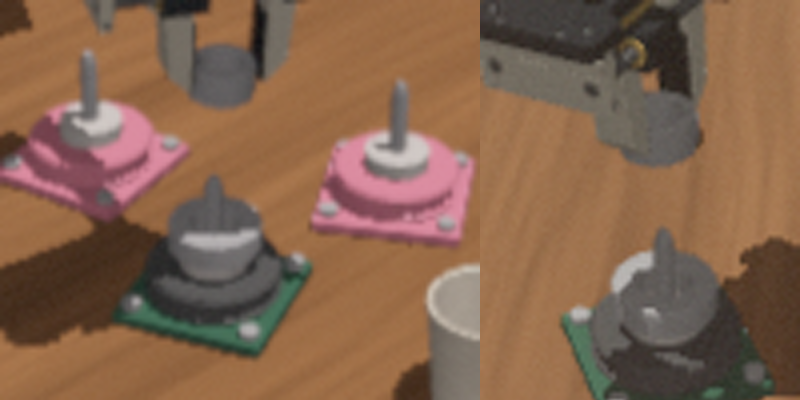

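View pics/wrist21.png

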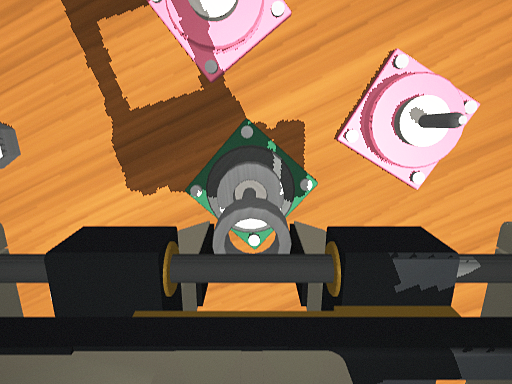

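```bash
python3 -m creep '[0.25,-0.001,-0.005,-0.01,0,0.25,0,-0.001,-0.01,0,0.25,0,0,-0.01,0,0.25,0,0,0,0]'
python3 - <<'E'
from m import *
S=read_camera("scene");D=read_camera("side")
print(telemetry.observe()["tool_pos"])
im=S["image"][150:250,190:310,::-1];a=cv2.resize(im,None,fx=4,fy=4,interpolation=cv2.INTER_CUBIC)
im=D["image"][110:230,210:290,::-1];b=cv2.resize(im,None,fx=4,fy=4,interpolation=cv2.INTER_CUBIC)
b=b[:400];cv2.imwrite("pics/sd22.png",np.hstack([a,b]))
E
```

```text
time: 24.65
tool_pos: [0.5743, -0.0339, 0.1206]
tool_rot: [-3.112, -0.065, 2.704]
contact_force: [0.3, -0.3, -1.5]
opening: 0.0413
[ 0.57500112 -0.03396073  0.12166068]
```

View pics/sd22.png

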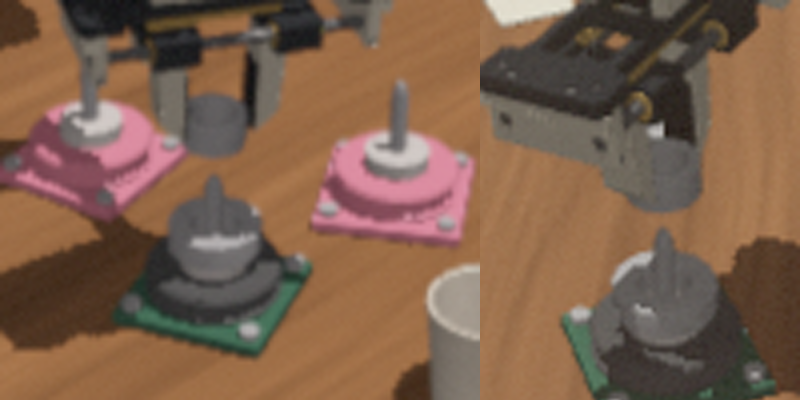

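```bash
python3 -m creep '[0.25,0,0,-0.01,0,0.25,-0.001,0,-0.01,0,0.25,0,0,-0.008,0,0.25,0,0,0,0]'
python3 - <<'E'
from m import *
S=read_camera("scene");D=read_camera("side")
print(telemetry.observe()["tool_pos"])
im=S["image"][150:250,190:310,::-1];a=cv2.resize(im,None,fx=4,fy=4,interpolation=cv2.INTER_CUBIC)
im=D["image"][110:230,210:290,::-1];b=cv2.resize(im,None,fx=4,fy=4,interpolation=cv2.INTER_CUBIC)
b=b[:400];cv2.imwrite("pics/sd23.png",np.hstack([a,b]))
E
```

```text
time: 25.25
tool_pos: [0.574, -0.0339, 0.092]
tool_rot: [-3.113, -0.063, 2.704]
contact_force: [0.6, -0.3, -1.4]
opening: 0.0409
[ 0.57459651 -0.03396534  0.09277486]
```

View pics/sd23.png

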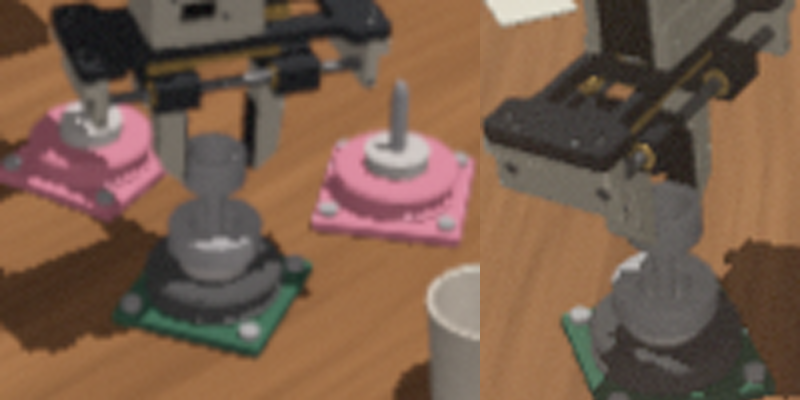

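Aligned over the spindle (ring centre col ≈215 vs spindle ≈213). Going down.

```bash
python3 -m creep '[0.25,-0.001,0,-0.006,0,0.25,0,0,-0.006,0,0.25,0,0,0,0]'; python3 -m creep '[0.25,0,0,-0.006,0,0.25,0,0,-0.005,0,0.25,0,0,0,0]'; python3 -m creep '[0.25,0,0,-0.003,0,0.25,0,0,0,0]'
python3 - <<'E'
from m import *
S=read_camera("scene");D=read_camera("side")
print(telemetry.observe()["tool_pos"])
im=S["image"][150:250,190:310,::-1];a=cv2.resize(im,None,fx=4,fy=4,interpolation=cv2.INTER_CUBIC)
im=D["image"][110:230,210:290,::-1];b=cv2.resize(im,None,fx=4,fy=4,interpolation=cv2.INTER_CUBIC)
b=b[:400];cv2.imwrite("pics/sd24.png",np.hstack([a,b]))
E
```

```text
time: 25.72
tool_pos: [0.5739, -0.034, 0.0805]
tool_rot: [-3.113, -0.06, 2.704]
contact_force: [0.7, -0.0, -1.6]
opening: 0.041
time: 26.1
tool_pos: [0.5739, -0.034, 0.0687]
tool_rot: [-3.113, -0.06, 2.704]
contact_force: [-0.2, 0.1, -1.5]
opening: 0.0409
time: 26.35
tool_pos: [0.574, -0.0341, 0.0655]
tool_rot: [-3.113, -0.06, 2.704]
contact_force: [0.4, -0.3, -0.6]
opening: 0.041
[ 0.57418489 -0.03407252  0.06583414]
```

View pics/sd24.png

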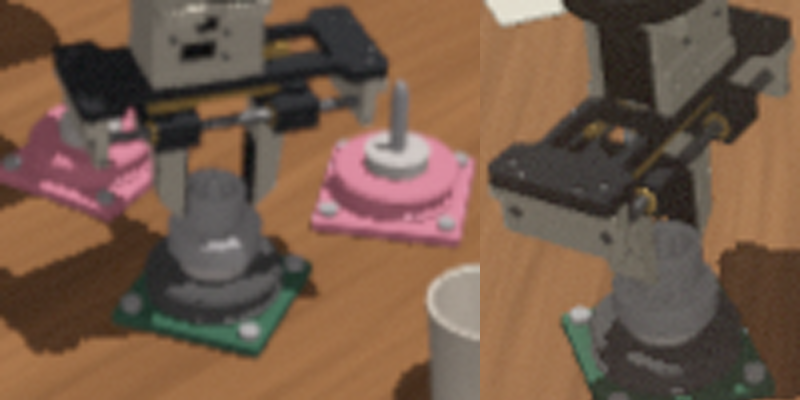

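```bash
for i in 1; do python3 -m creep '[0.25,0,0,-0.002,0,0.25,0,0,0,0]'; python3 -m creep '[0.25,0,0,-0.002,0,0.25,0,0,0,0]'; python3 -m creep '[0.25,0,0,-0.002,0,0.25,0,0,0,0]'; done
```

```text
time: 26.7
tool_pos: [0.5743, -0.0341, 0.0639]
tool_rot: [-3.114, -0.059, 2.704]
contact_force: [-0.2, 0.6, -1.0]
opening: 0.0412
time: 26.95
tool_pos: [0.5744, -0.0341, 0.0618]
tool_rot: [-3.114, -0.059, 2.704]
contact_force: [0.8, 0.7, -1.5]
opening: 0.0404
time: 27.2
tool_pos: [0.5746, -0.0341, 0.0615]
tool_rot: [-3.114, -0.058, 2.705]
contact_force: [-0.6, -0.2, 0.1]
opening: 0.0414
```

```bash
python3 -m creep '[0.5,0,0,0,0,0.6,0,0,0,0,0.7,0,0,0,0,0.7,0,0,0,0,0.7,0,0,0,0]'; python3 -m creep '[0.7,0,0,0.01,0,0.7,0,0,0.02,0,0.7,0,0,0.03,0,0.7,0,0,0.03,0,0.7,0,0,0.03,0,0.7,-0.01,0.02,0.02,0,0.7,-0.02,0.03,0,0,0.7,-0.02,0.03,0,0,0.7,-0.02,0.03,0,0,0.7,-0.02,0.03,0,0,0.7,0,0,0,0]'
python3 - <<'E'
from m import *
S=read_camera("scene");D=read_camera("side");save(S,"scene25")
im=S["image"][170:245,205:285,::-1];a=cv2.resize(im,None,fx=5,fy=5,interpolation=cv2.INTER_CUBIC)
im=D["image"][145:220,220:300,::-1];b=cv2.resize(im,None,fx=5,fy=5,interpolation=cv2.INTER_CUBIC)
cv2.imwrite("pics/sd25.png",np.hstack([a,b]))
for n,z in(("hub",.042),("w",.06),("n",.082),("tip",.094)):
    p=np.array(proj(S,[.575,-.033,z]));q=np.array(proj(D,[.575,-.033,z]));print(n,(p-[205,170])*5,(q-[220,145])*5+[400,0])
E
```

```text
time: 27.82
tool_pos: [0.5749, -0.0342, 0.0614]
tool_rot: [-3.114, -0.057, 2.704]
contact_force: [0.3, -0.2, -0.8]
opening: 0.0639
time: 29.2
tool_pos: [0.4769, 0.1148, 0.2108]
tool_rot: [-3.116, -0.057, 2.706]
contact_force: [-0.0, -0.3, 0.3]
opening: 0.0641
hub [190.67744946 204.20392029] [578.14633273 203.35288349]
w [190.56164448 174.81401458] [577.41181859 172.09266838]
n [190.41761787 138.26180151] [576.49066376 132.88920503]
tip [190.33787828 118.02485461] [575.97698847 111.02767874]
```

View pics/sd25.png

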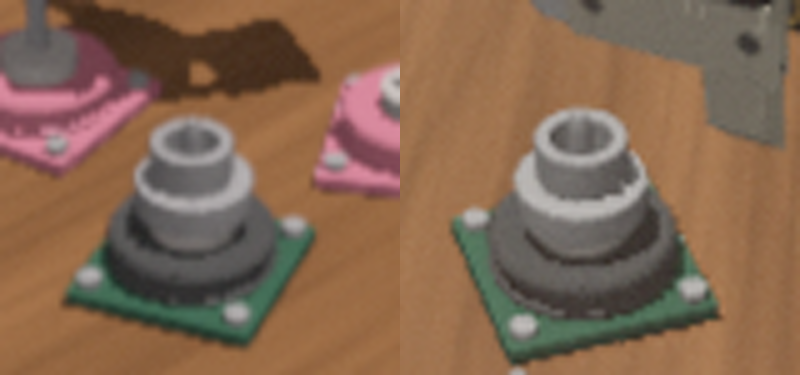

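View pics/scene25.png

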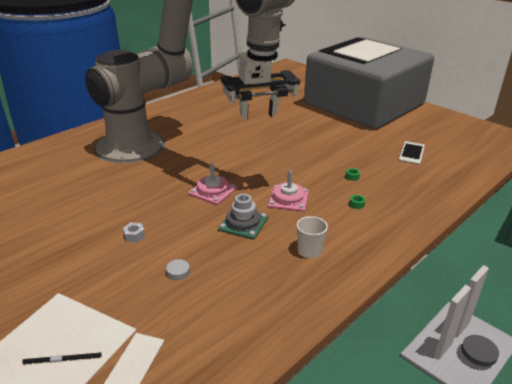

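```bash
python3 -c "
from cell import workorder;print(workorder.hand_in())"
```

```text
the job is handed in; nothing more can be done
None
```

Both spacers are on the spindle of the green-based stand, the wide one first and the narrow one on top, released and lying flat. I handed the job in at about 29 s of the 58 s allowed.

- **Final check:** the scene and side pictures show both rings concentric with the spindle. The narrow ring's top rim centre is within about 4 px in 5× enlarged crops (under 1 px in the camera picture) of where its fully-down height (82 mm) puts it. The nut, disc, cup, green rings and pink stands were never touched. In the last scene picture they look unmoved, though I did not measure them again. The gripper is open and well clear.
- **Fingertip height:** the fingertips did not sit 25 mm ahead of the reported TCP. In the pictures they were at about TCP height. My first close on the wide ring therefore passed just above it without touching. I reopened, went lower using the pictures and gripped it properly.
- **Tool tilt:** the tool leaned by up to about 4° during the sideways moves. The rings settled flat on release.
- **Seating force:** the force reading barely changed when the rings touched down. I judged seating from the height at which the tool stopped, which matched the expected value within about 1 mm, and from the pictures.

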